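# Mount a stone cast on the tilted surveying table and latch it

## Task

Mount the stone cast for surveying: pick up the cast that stands on its aluminium carrier plate, set the plate's three ball feet fully home in the cone, groove and flat seats of the surveyor's tilted table, with the plate's keeper on the latch side. Then hook the draw latch's cross pin over the lip of the keeper and throw the lever over past its toggle point until it lies home against its stop. Leave the plain cast, the base former, the tin and the spatula where they are, and let go of everything.

Things in the scene. Friction and masses are not known exactly. Their poses are not given: they have to be found in the camera images.
- carrier: Loose aluminium plate with a yellow stone dental cast fixed on it, 0.34 kg, standing on the bench. Origin level with the undersides of its ball feet, z up, +y to the keeper. Plate z 10 to 18 mm: x +-46, y -54 to 12, and two ears (|x| 24 to 46) on to y 41 with a notch between. Steel ball feet, radius 6, centres at z 6 and (x, y) (-34, 30) for the cone, (34, 30) groove, (0, -44) flat.
- cast_grip (a point): On the carrier at (0, -8, 34) mm, axes as the carrier's: inside the cast's base, which rises z 18 to 42 and is 58 mm wide with flat sides x = +-29 from y -17 to 4, then a half round to y -46. Grip these sides, closing along the carrier's x, fingertips just above the plate (z 18). Teeth rise to z 56. Centre of mass about (0, -9, 26).
- keeper (a point): On the carrier at (0, 25.5, 42) mm, its axes: where the hooked cross pin's axis lies. The keeper is 16 mm wide: riser y 6 to 20, up to z 47; trough with its floor at z 40 from y 20 to 28.5; outer upright lip y 28.5 to 32, top at z 46. The pin goes over the lip from outside and drops into the trough behind it.
- surveyor: Fixed grey dental surveyor: platform 250 (x) by 200 (y) by 14 mm, origin under its centre, z up. Column of radius 10 at (95, -68) up to 269 mm, collar radius 18 at its top; an arm swung back from it at height 239 to 255 to a spindle at (154, -158), z 120 to 327. The tilting table stands at (-30, 0) on a foot of radius 38, to z 32.
- cast_table: Fixed tilted table top, aluminium, notched like the carrier plate, 8 mm thick. Origin: centre of its upper face, 104 mm above the bench; z its normal, leaning 22 deg from vertical to the surveyor's -y; x level; +y up the slope to the latch. Steel seats: cone at (-34, 30), groove along x at (34, 30), both 9 mm high with 55 deg walls, flat disc at (0, -44), 4 mm high.
- seat_home (a point): On the table at (0, 0, 4) mm, axes as the table's: where the carrier's origin lies, its axes parallel to these, when the three feet are home.
- lever_pivot (a point): The lever's pivot axis (along the table's x), at (0, 26, -12) mm in the table's frame. Axes as the table's.
- lever (a joint): Lever angle, rad: 0 = home on its stop, handle along the table's -z; grows as the handle swings out and up; 1.57 = along +y; stop 2.3. Flat steel handle 20 mm wide, 3 thick, 68 long from the pivot, tip bent out. Stays where left (0.05 N m). With the pin hooked the links come tight at about 1.2, toggle at 0.44, and from about 0.15 the spring takes it home; up to 3 N at the end.
- lever_end (a point): On the lever's outer face, mid width, 60 mm along the handle from the pivot and 9 mm outside it, just before the bent tip. Its +y is the face's outward normal, -z runs along the handle to the tip, x is the pivot axis.
- bail (a joint): Angle of the two spring links on the lever, rad. In the table's (y, z) they point along (-sin a, cos a), a = lever + bail, from their pivot, which lies 14 mm from the lever's pivot at 14 x (-sin b, -cos b), b = 0.436 - lever. They start folded out over the handle and stay where left (0.02 N m). Range -3.05 to 0.8.
- cross_pin (a point): Middle of the 4 mm cross pin (along x) that joins the links' free ends, 69 mm from their pivot; springs let it draw out up to 7 mm, 9 N per mm. Clear width between the links 22 mm. Domed heads of radius 4.2 end the pin, 39 mm over all: pinch across these, along x; it turns freely in the fingers, and the lever swings along. Axes as the links', z along them.
- plain_cast: Bystander: a like stone cast with no plate, 58 by 50 by 38 mm high, loose on the bench; origin under its middle.
- base_former: Bystander: black rubber base former filled with stone, 68 mm across, 34 mm high, loose on the bench; origin under its centre.
- rod_tin: Bystander: small aluminium tin, 40 mm across, 42 high, loose on the surveyor's platform on the latch side, beyond the latch; origin under its centre.
- spatula: Bystander: plaster spatula, 190 mm long, 22 wide, wooden handle, lying on the bench beside the surveyor; origin under its middle, x along it.
Not all that is in view belongs to the job. Leave any turquoise look-alike of the carrier alone.

How it is judged:
By the outcome, as a careful person would: the job done as asked, in the order asked, and still so for the second after the job is handed in, with the robot touching nothing.
It also fails if it takes over 66 s, if anything falls off the work surface, if the arm or the gripper's body presses on something with over 40 N, if the wrist force passes 120 N, or if a joint passes its speed limit or range.

## Robot

A 6-joint arm with a two-finger parallel gripper is mounted at the origin on the work surface. World frame = base frame: x ahead of the robot, y to its left, z up, the work surface at z = 0. Lengths are in m, angles in rad, forces in N, time in s.
With the tool pointing down it reaches from about 0.35 to 0.975 m from the base axis. Payload 4.9 kg.
Tool frame: the origin (TCP) lies midway between the tips of the shut fingers; the grasp point (between the pads) lies 19 mm behind it; z points along the fingers, y is the line along which they close (so a half turn about z gives the same grasp; the last joint's range is limited). The gripper opens to 85 mm and grips with 20 to 120 N. Pads are 22 mm wide; open, the fingers measure 114 mm over their backs; the gripper's body (76 mm by 85 mm) begins 54 mm behind the grasp point. The pads swing forward as they close: fully open they stand 13 mm farther back than shut.
Start: joints at [1.041, 0.053, 1.613, -0, 1.476, -0.119], TCP at [0.25, 0.573, 0.231] pointing down, gripper open.
Joint ranges: [-3.01, 3.01], [-1.01, 2.22], [0.06, 2.58], [-1.02, 4.17], [0.09, 2.62], [-3.14, 3.14]. Speed limits (rad/s): [2.57, 2.57, 3.14, 3.14, 3.14, 3.14].

## Interface

Orientations are given as a rotation vector (axis times angle).
In Python, from station import telemetry, optics, ctrl gives the robot as it stands.
- The arm moves only by the shell command python3 -m pendant 'ROWS' [FORCE]. ROWS is JSON, one flat list of numbers, 7 for each row, row after row: the turn, a rotation vector about the tool's x, y, z as a fraction of full scale, then the shift along the tool's x, y, z as a fraction of full scale, then the opening, from 0 (shut) to 1 (fully open). In form: [ax, ay, az, tx, ty, tz, fingers, ax, ay, az, tx, ty, tz, fingers, ...]. A call has 1 to 12 rows; each row is the pose to reach, as a shift and turn from the pose commanded when the call began, along the tool's axes at that moment; what a row does not reach only later rows make up. Full scale, the value 1, is 300 mm for a shift and 30 degrees for a turn. A row lasts 1/8 s, in which the tool goes at most 62.5 mm and 10.7 degrees, less where a joint would pass 70% of its speed; a pose out of reach is approached as far as the arm can. A call with a number of a shift or a turn outside -1 to 1 is refused whole. A call with a gripper value outside its range is refused whole. The fingers move at their own pace and stop on an object; FORCE is the grip in N (left out, the last holds). Time passes only in rows, so rows that repeat a pose let the fingers close. It gives the time, the measured TCP pose, the force, the opening and the grip force at its end, in the units of the state.
- telemetry.get_obs(): the state, without advancing time (a new reading comes with each control period).
- optics.get_image(name): name is "scene" or "side" or "wrist"; returns a dict with "image" (480x640x3 uint8, red, green, blue), "depth" (480x640 float32, m along the optical axis (not along the pixel's ray), 0 where there is no reading), "fx", "fy", "cx", "cy" (pixels), "dist_coeffs" ([k1, k2, p1, p2, k3] as OpenCV has them; the pictures are not rectified), "rvec" (rotation vector, rad) and "tvec" (3), from world to camera coordinates, as OpenCV has them. Camera axes: x right, y down, z forward; pixel columns grow to the right and rows downward; lengths in m; the calibration is good to about 2 mm. A picture is of the moment at which its call begins.
- ctrl.finish_job(): hands the job in; it is judged then, once.
The state is a dict: "t": time; "q": joint angles; "dq": joint speeds; "effort": joint torques, N m; "tool_pos": TCP position; "tool_rot": TCP orientation; "contact_force": force on the tool from outside, world axes, zero at the start; "wrist_torque": the same for the moment, N m; "opening": finger opening in m; "grip_force": force on a finger pad.
Only numpy, scipy, OpenCV 4.12 (cv2) and the standard library are available. Lean on these libraries where they do the work, as an engineer would, in place of code of your own. Each camera call takes 0.05 s, during which the arm holds its last target. There are 200 camera calls.

## Working session

There is one attempt and no reset: what is moved stays moved. The work goes in short steps, Python scripts to look and compute and a shell command to move; the robot and the scene stay as the last step left them, time stands still between calls to the robot, and variables do not carry over. Pictures are saved under pics/ and viewed, at most 10 in all, crops included, and the job is handed in when it is done.

```bash
ls; mkdir -p pics
python3 - <<'E'
from station import telemetry, optics
import cv2,numpy as np
print(telemetry.get_obs())
for n in ["scene","side"]:
    d=optics.get_image(n); np.savez(f"{n}0.npz",**d)
    cv2.imwrite(f"pics/{n}0.png",d["image"][:,:,::-1])
    print(n,d["fx"],d["cx"],d["cy"],d["dist_coeffs"],d["rvec"],d["tvec"])
E
```

```text
pics
{'t': 0.0, 'q': array([ 1.04100101e+00,  5.33455217e-02,  1.61435542e+00,  3.37262713e-05,
        1.47598966e+00, -1.18960034e-01]), 'dq': array([-0.00014834, -0.00182349,  0.00181119,  0.00070895,  0.0010604 ,
       -0.00012555]), 'effort': array([ 2.46590374e-03, -3.93664169e+01, -3.70183182e+01,  1.12190696e-04,
        7.01955709e-03,  2.26301222e-05]), 'tool_pos': array([0.24924908, 0.57244522, 0.23003336]), 'tool_rot': array([-0.64067139, -3.07485515,  0.00310609]), 'contact_force': array([-0.02836601,  0.36783745, -0.23423873]), 'wrist_torque': array([-0.02638202, -0.04479816,  0.00306039]), 'grip_force': 0.0, 'opening': 0.08558998379532555}
scene 452.5238254110767 317.42222787675763 243.85778101554527 [-0.02456479  0.          0.          0.          0.        ] [ 0.97254596  2.44629899 -1.11369709] [ 0.39008897 -0.23670905  1.24041936]
side 623.6931222124888 319.8193379826056 244.83020743435424 [-0.14413389  0.          0.          0.          0.        ] [ 2.29371176 -0.0874591   0.06897285] [-0.60088395  0.16930256  0.87390098]
```

View pics/scene0.png

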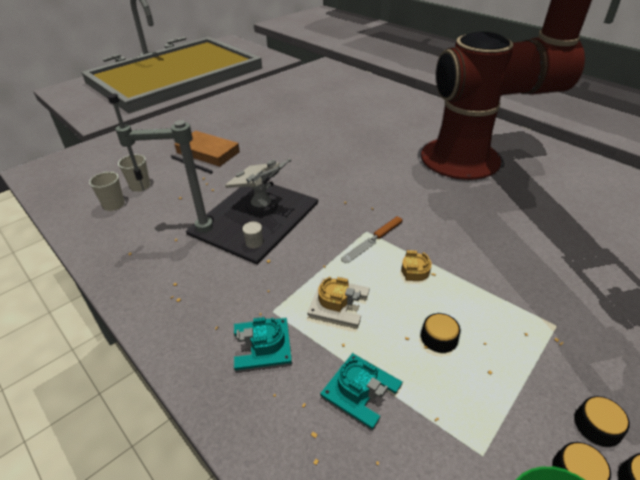

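View pics/side0.png

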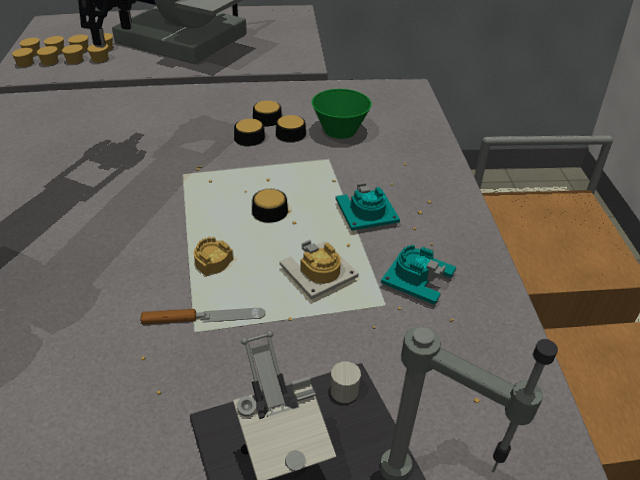

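The carrier is the yellow cast on the pale plate: scene (338,298), side (320,268). The turquoise look-alikes are at scene (265,338) and (362,385), and the plain cast with no plate is at scene (416,265). Only the first is yellow stone on an aluminium plate with a keeper, so that is the one. The surveyor table is at scene (262,190), side (285,430). I'll measure by depth and confirm with a crop.

```bash
cat > h.py <<'E'
import numpy as np,cv2
from scipy.spatial.transform import Rotation as R
def cloud(d):
    h,w=d["depth"].shape
    K=np.array([[d["fx"],0,d["cx"]],[0,d["fy"],d["cy"]],[0,0,1.]])
    u,v=np.meshgrid(np.arange(w),np.arange(h))
    p=cv2.undistortPoints(np.stack([u,v],-1).reshape(-1,1,2).astype(float),K,np.array(d["dist_coeffs"],float)).reshape(h,w,2)
    z=d["depth"][...,None]
    pc=np.concatenate([p*z,z],-1)
    Rm=cv2.Rodrigues(np.array(d["rvec"],float))[0]
    P=(pc-np.array(d["tvec"]))@Rm
    P[d["depth"]==0]=np.nan
    return P
E
python3 - <<'E'
from h import *
np.set_printoptions(precision=4,suppress=True)
for n,c,pl in [("side",(320,268),[(210,410),(285,430)]),("scene",(338,298),[(260,240),(245,180)])]:
    d=dict(np.load(n+"0.npz")); P=cloud(d); im=d["image"]
    print(n,"depth ok",np.isfinite(P[...,0]).mean(), "carrier px",P[c[1],c[0]])
    hsv=cv2.cvtColor(im,cv2.COLOR_RGB2HSV)
    c0=P[c[1],c[0],:2]
    near=np.hypot(P[...,0]-c0[0],P[...,1]-c0[1])<0.085
    # bench height check
    z=P[...,2][near]; print("bench z",np.nanmedian(z[z<.008]))
    m=near&(P[...,2]>.012)&(P[...,2]<.022)
    pts=P[m][:,:2].astype(np.float32)*1000
    print("plate n",len(pts),"zmed",np.median(P[m][:,2]),"rect",cv2.minAreaRect(pts))
    y=near&(hsv[...,0]>12)&(hsv[...,0]<30)&(hsv[...,1]>110)&(P[...,2]>.022); print("cast mean",P[y].mean(0),P[y][:,2].max())
    k=near&(P[...,2]>.036)&(hsv[...,1]<70); print("keeper",k.sum(),P[k].mean(0) if k.any() else "")
    # surveyor
    q=np.isfinite(P[...,0])&(im.max(-1)<75)&(P[...,2]>.008)&(P[...,2]<.020)
    nl,lab,st,_=cv2.connectedComponentsWithStats(q.astype(np.uint8)); i=1+np.argmax(st[1:,4]); 
    pp=P[(lab==i)]; print("platform",len(pp),pp.mean(0),cv2.minAreaRect(pp[:,:2].astype(np.float32)*1000))
    col=np.isfinite(P[...,0])&(P[...,2]>.255)&(P[...,2]<.275)&(P[...,0]>.2)
    nl,lab,st,ce=cv2.connectedComponentsWithStats(col.astype(np.uint8))
    for i in range(1,nl):
        if st[i,4]>30: print(" high",st[i],P[lab==i].mean(0))
    a=cv2.resize(im[c[1]-60:c[1]+60,c[0]-75:c[0]+75],(500,400),interpolation=cv2.INTER_CUBIC)
    t=pl[1]; b=cv2.resize(im[max(0,min(360,t[1]-80)):][:120,t[0]-75:t[0]+75],(500,400),interpolation=cv2.INTER_CUBIC)
    if n=="side": cv2.imwrite("pics/crop1.png",a[:,:,::-1]);
E
```

```text
side depth ok 0.9961360677083333 carrier px [0.6121 0.1109 0.0464]
bench z -0.000244823546126789
plate n 1148 zmed 0.01695336110274543 rect ((612.8988647460938, 144.55307006835938), (95.31375885009766, 97.63585662841797), 29.038368225097656)
cast mean [0.6157 0.1268 0.041 ] 0.0567074081934492
keeper 165 [0.5989 0.1648 0.0439]
platform 6195 [ 0.6311 -0.162   0.0134] ((626.4007568359375, -145.47862243652344), (193.66937255859375, 123.47321319580078), 77.17276763916016)
 high [118  12  14  12 115] [0.2675 0.6112 0.265 ]
 high [ 91  31  14  12 130] [0.2312 0.5226 0.2648]
 high [404 327  39  32 933] [ 0.6754 -0.2233  0.263 ]
 high [495 381  48  30 740] [ 0.7559 -0.291   0.2624]
scene depth ok 0.9959147135416667 carrier px [0.6325 0.1636 0.05  ]
bench z 0.0006463447225869158
plate n 888 zmed 0.01780232803056502 rect ((613.5615844726562, 146.67721557617188), (94.74945068359375, 95.42820739746094), 29.54571533203125)
cast mean [0.6251 0.1437 0.0423] 0.05673454131525734
keeper 153 [0.6014 0.1649 0.0443]
platform 4331 [ 0.5825 -0.159   0.0141] ((568.382080078125, -177.8473358154297), (249.1034393310547, 202.20103454589844), 16.263404846191406)
 high [171 120  19  14 191] [ 0.6803 -0.2109  0.2624]
 high [115 122  21  14 164] [ 0.7606 -0.2818  0.2621]
```

View pics/crop1.png

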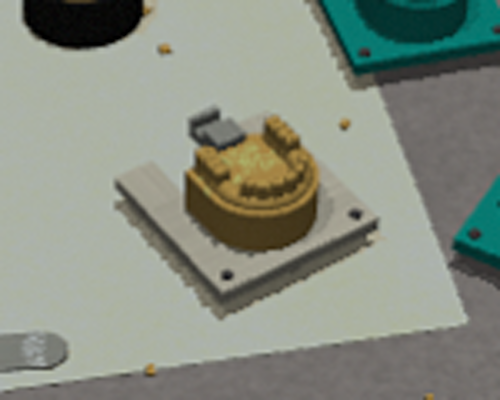

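The crop confirms the yellow cast on the aluminium plate, with its keeper at crop (215,128) pointing up-left. Next: table pose, pin, tin and the grasp deltas.

```bash
cat >> h.py <<'E'
def frame(o,yaw,tilt=0):
    T=np.eye(4); T[:3,:3]=R.from_euler('z',yaw,degrees=True).as_matrix()@R.from_euler('x',tilt,degrees=True).as_matrix(); T[:3,3]=o; return T
def tgt(T,p_mm,tool_in_T):
    "world pose of tool: position p (mm) in T, orientation tool_in_T in T"
    return T[:3,:3]@(np.array(p_mm)/1000)+T[:3,3], T[:3,:3]@tool_in_T
def delta(pos,Rm,obs=None,cur=None):
    from station import telemetry
    o=telemetry.get_obs(); C=R.from_rotvec(o["tool_rot"]).as_matrix(); p=o["tool_pos"]
    if cur is not None: p,C=cur
    t=C.T@(pos-p)/0.3
    rv=np.degrees(R.from_matrix(C.T@Rm).as_rotvec())/30
    return np.round(np.r_[rv,t],4)
DOWN=np.array([[0,1,0],[1,0,0],[0,0,-1.]])   # tool x=y_T, y=x_T, z=-z_T
DOWN2=np.array([[0,-1,0],[-1,0,0],[0,0,-1.]])
E
python3 - <<'E'
from h import *
np.set_printoptions(precision=4,suppress=True)
from station import telemetry
S=frame([.5684,-.1778,0],16.26)
T=frame((S@[-.03,0,.104,1])[:3],16.26,22)
print("T0",T[:3,3])
for n in ["side","scene"]:
    d=dict(np.load(n+"0.npz")); P=cloud(d); im=d["image"]
    Q=(P-T[:3,3])@T[:3,:3]*1000; s=(P-S[:3,3])@S[:3,:3]*1000
    m=(abs(Q[...,2])<5)&(abs(Q[...,0])<60)&(Q[...,1]>-70)&(Q[...,1]<22)
    q=Q[m]; A=np.c_[q[:,:2],np.ones(len(q))]; c=np.linalg.lstsq(A,q[:,2],rcond=None)[0]
    print(n,len(q),"plane tilt dx,dy,off",c,"range",np.percentile(q,[1,99],axis=0).round(1).tolist())
    print(" rect",cv2.minAreaRect(q[:,:2].astype(np.float32)))
    # latch: things with Q y>45
    m=(abs(Q[...,0])<35)&(Q[...,1]>48)&(s[...,2]>60)&(s[...,1]<170); q=Q[m]
    print(" latch",len(q),np.percentile(q,[0,5,50,95,100],axis=0).round(1).tolist())
    b=np.round(q[:,1]/6)*6
    for v in np.unique(b): k=q[b==v]; print("   y",v,len(k),"x",k[:,0].min().round(1),k[:,0].max().round(1),"z",k[:,2].min().round(1),np.median(k[:,2]).round(1),k[:,2].max().round(1))
    m=(s[...,2]>20)&(s[...,2]<60)&(s[...,1]>55)&(s[...,1]<115)&(abs(s[...,0])<120); q=s[m]
    t=q[q[:,2]>53]; print(" tin",len(t),t.mean(0),(t.min(0)+t.max(0))/2)
Cr=frame([.6100,.1513,0],29.3)
o=telemetry.get_obs(); print(R.from_rotvec(o["tool_rot"]).as_matrix())
for D in (DOWN,DOWN2):
    p,Rm=tgt(Cr,[0,-8,95],D); print(p,delta(p,Rm))
E
```

```text
T0 [ 0.5396 -0.1862  0.104 ]
side 3983 plane tilt dx,dy,off [ 0.0011 -0.0143  2.9975] range [[-48.0, -66.5, -3.3], [42.7, 20.2, 5.0]]
 rect ((-2.6367950439453125, -22.933277130126953), (92.87468719482422, 89.75484466552734), 0.03426502272486687)
 latch 897 [[-22.0, 48.0, -1.5], [-17.6, 50.1, 4.3], [-2.7, 68.4, 12.2], [12.2, 88.8, 22.1], [16.6, 92.0, 25.0]]
   y 48.0 67 x -17.9 12.9 z -1.5 8.1 12.1
   y 54.0 129 x -18.1 12.9 z -0.7 9.0 13.1
   y 60.0 136 x -17.9 12.8 z 3.3 10.1 15.7
   y 66.0 134 x -18.1 13.1 z 6.4 11.5 15.0
   y 72.0 144 x -18.4 13.1 z 9.7 13.7 18.6
   y 78.0 112 x -18.3 13.2 z 12.0 17.8 21.4
   y 84.0 77 x -21.6 16.6 z 14.5 20.2 24.7
   y 90.0 98 x -22.0 15.7 z 17.1 21.0 25.0
 tin 324 [77.9991 65.1873 55.0947] [77.9844 67.0688 55.5635]
scene 317 plane tilt dx,dy,off [-0.0254 -0.0353  2.3792] range [[-47.7, -64.9, -3.1], [45.7, 21.0, 5.0]]
 rect ((-1.6788787841796875, -23.10260772705078), (89.66812896728516, 95.71269226074219), 89.66160583496094)
 latch 104 [[-19.8, 48.4, -2.5], [-16.7, 49.8, 0.3], [7.0, 78.6, 16.0], [15.7, 94.2, 22.1], [17.3, 96.7, 23.5]]
   y 48.0 7 x -12.6 17.3 z -2.5 -0.8 9.3
   y 54.0 11 x -12.5 12.1 z -1.2 8.5 10.8
   y 60.0 14 x -13.1 14.1 z 2.3 8.9 12.1
   y 66.0 9 x -1.2 13.7 z 6.2 10.0 13.1
   y 72.0 5 x 10.4 12.8 z 9.4 10.8 13.9
   y 78.0 11 x -16.9 16.0 z 10.5 18.0 19.7
   y 84.0 7 x -15.0 13.1 z 13.3 17.9 19.3
   y 90.0 26 x -19.8 16.7 z 16.1 20.1 23.2
   y 96.0 14 x -18.1 17.0 z 17.4 20.9 23.5
 tin 139 [80.7289 66.9286 56.0443] [79.5793 68.2244 55.7211]
[[-0.9168  0.3993 -0.0009]
 [ 0.3993  0.9168 -0.0016]
 [ 0.0002 -0.0018 -1.    ]]
[0.6139 0.1443 0.095 ] [-0.0035  0.0007  1.2388 -1.6843 -0.8224  0.4517]
[0.6139 0.1443 0.095 ] [-0.0009 -0.0046 -4.7612 -1.6843 -0.8224  0.4517]
```

```bash
python3 -m pendant '[0,0,0.62,-0.85,-0.41,0.2,1, 0,0,0.62,-0.85,-0.41,0.2,1, 0,0,0.62,-0.85,-0.41,0.2,1, 0,0,0.62,-0.85,-0.41,0.2,1, 0,0,0.62,-0.85,-0.41,0.2,1, 0,0,0.62,-0.85,-0.41,0.2,1]'
python3 - <<'E'
from h import *
Cr=frame([.6100,.1513,0],29.3)
p,Rm=tgt(Cr,[0,-8,95],DOWN); print(p,delta(p,Rm))
E
```

```text
t: 0.85
tool_pos: [0.435, 0.3561, 0.1698]
tool_rot: [-1.135, -2.928, 0.004]
contact_force: [-1.2, -0.3, 0.3]
opening: 0.0853
grip_force: 0.0
[0.61391506 0.14432345 0.095     ] [-5.100e-03 -2.000e-04  6.108e-01 -9.165e-01 -1.187e-01  2.491e-01]
```

```bash
python3 -m pendant '[0,0,0.61,-0.916,-0.119,0.24,1, 0,0,0.61,-0.916,-0.119,0.24,1, 0,0,0.61,-0.916,-0.119,0.24,1, 0,0,0.61,-0.916,-0.119,0.24,1, 0,0,0.61,-0.916,-0.119,0.24,1, 0,0,0.61,-0.916,-0.119,0.24,1, 0,0,0.61,-0.916,-0.119,0.24,1]'
cat > near.py <<'E'
from h import *
from station import optics
np.set_printoptions(precision=4,suppress=True)
d=optics.get_image("wrist"); np.savez("w1.npz",**d); cv2.imwrite("pics/w1.png",d["image"][:,:,::-1])
P=cloud(d); Cr=frame([.6100,.1513,0],29.3)
Q=(P-Cr[:3,3])@Cr[:3,:3]*1000
hsv=cv2.cvtColor(d["image"],cv2.COLOR_RGB2HSV)
near=(abs(Q[...,0])<70)&(abs(Q[...,1])<75)
m=near&(abs(Q[...,2]-18)<3)&(hsv[...,1]<90); q=Q[m]
print("plate",len(q),q[:,2].mean() if len(q) else 0,cv2.minAreaRect(q[:,:2].astype(np.float32)), q.min(0),q.max(0))
y=near&(hsv[...,0]>12)&(hsv[...,0]<30)&(hsv[...,1]>110)
for lo,hi in((22,30),(30,38),(38,44)):
    q=Q[y&(Q[...,2]>lo)&(Q[...,2]<hi)]
    if len(q): print("cast",lo,hi,len(q),q.min(0),q.max(0))
q=Q[near&(Q[...,2]>44)&(Q[...,2]<50)&(hsv[...,1]<70)&(Q[...,1]>0)]
if len(q): print("keeper top",len(q),q.min(0),q.max(0))
E
python3 near.py; python3 -c "
from h import *
Cr=frame([.6100,.1513,0],29.3)
p,Rm=tgt(Cr,[0,-8,16],DOWN); print(p,delta(p,Rm))"
```

```text
t: 1.72
tool_pos: [0.6135, 0.1488, 0.0994]
tool_rot: [-1.579, -2.715, -0.0]
contact_force: [-0.1, -0.5, -0.8]
opening: 0.0851
grip_force: 0.0
plate 9063 17.275893685819593 ((-0.5886077880859375, -5.650733947753906), (92.74183654785156, 95.40991973876953), 0.4447508752346039) [-47.274  -53.6964  15.0038] [45.8849 42.2173 20.8819]
cast 22 30 245 [-28.7282   4.684   22.1566] [27.6326 11.7993 29.9973]
cast 30 38 272 [-28.8293   4.405   30.0173] [27.4385 11.7775 37.9584]
cast 38 44 4308 [-28.959  -43.5827  38.0813] [28.0145 11.7938 43.9977]
keeper top 982 [-8.4703  6.8227 44.0127] [ 7.1178 33.3987 48.2662]
[0.61391506 0.14432345 0.016     ] [ 0.0005 -0.0008  0.0119 -0.0147 -0.0067  0.2787]
```

View pics/w1.png

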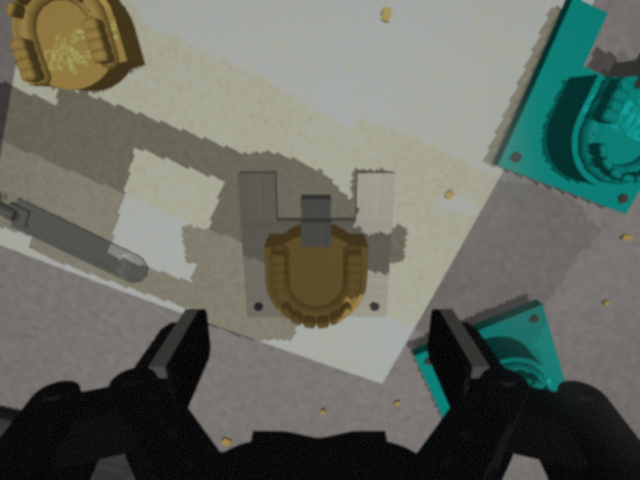

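The wrist view shows the yellow cast at (316,280) centred between the fingers, with the keeper at (316,222) and the ears pointing up. Both turquoise look-alikes and the plain cast are clear. Descending.

```bash
python3 -m pendant '[0,0,0.025,-0.012,-0.009,0.1,1, 0,0,0.025,-0.012,-0.009,0.2,1, 0,0,0.025,-0.012,-0.009,0.24,1, 0,0,0.025,-0.012,-0.009,0.265,1, 0,0,0.025,-0.012,-0.009,0.265,1]'; python3 -c "
from h import *
Cr=frame([.6091,.1517,0],29.7)
p,Rm=tgt(Cr,[0,-8,16],DOWN); print(p,delta(p,Rm))"
```

```text
t: 2.4
tool_pos: [0.6137, 0.1435, 0.0203]
tool_rot: [1.598, 2.704, 0.001]
contact_force: [-0.1, -0.0, -0.2]
opening: 0.0853
grip_force: 0.0
[0.61306367 0.14475095 0.016     ] [ 0.0011  0.0004 -0.0284  0.0045  0.0002  0.0143]
```

```bash
python3 -m pendant '[0,0,-0.025,0.0045,0,0.013,1, 0,0,-0.025,0.0045,0,0.013,1, 0,0,-0.025,0.0045,0,0.013,0.55, 0,0,-0.025,0.0045,0,0.013,0.5, 0,0,-0.025,0.0045,0,0.013,0.4,0,0,-0.025,0.0045,0,0.013,0.4,0,0,-0.025,0.0045,0,0.013,0.4,0,0,-0.025,0.0045,0,0.013,0.4]' 60
```

```text
t: 3.4
tool_pos: [0.6135, 0.1442, 0.0167]
tool_rot: [1.581, 2.714, 0.001]
contact_force: [-0.8, -1.1, 5.6]
opening: 0.0571
grip_force: 64.8
```

```bash
python3 -m pendant '[0,0,0,0,0,-0.1,0.4,0,0,0,0,0,-0.3,0.4,0,0,0,0,0,-0.45,0.4,0,0,0,0,0,-0.45,0.4]'
python3 - <<'E'
from h import *
np.set_printoptions(precision=4,suppress=True)
S=frame([.5684,-.1778,0],16.26)
T=frame((S@[-.032,-.0122,.1035,1])[:3],16.26,22)
for n in ["side","scene"]:
    d=dict(np.load(n+"0.npz")); P=cloud(d)
    Q=(P-T[:3,3])@T[:3,:3]*1000
    near=(abs(Q[...,0])<60)&(Q[...,1]>-70)&(Q[...,1]<55)
    m=near&(abs(Q[...,2])<2.5); q=Q[m]
    A=np.c_[q[:,:2],np.ones(len(q))]; c=np.linalg.lstsq(A,q[:,2],rcond=None)[0]
    print(n,len(q),"plane",c,"pct",np.percentile(q[:,:2],[.5,99.5],axis=0).round(1).tolist())
    print("  rect y<10",cv2.minAreaRect(q[q[:,1]<10,:2].astype(np.float32)))
    q=Q[near&(Q[...,2]>2.8)&(Q[...,2]<7)&(Q[...,1]<-25)]
    if len(q)>3: print("  disc",len(q),np.percentile(q,[2,50,98],axis=0).round(1).tolist())
    for sg in (-1,1):
        q=Q[near&(Q[...,2]>6.5)&(Q[...,2]<12)&(Q[...,1]>10)&(Q[...,1]<50)&(sg*Q[...,0]>20)]
        if len(q)>3: print("  seat",sg,len(q),np.percentile(q,[2,50,98],axis=0).round(1).tolist())
    if n=="side":
        im=d["image"][315:480,200:420]; cv2.imwrite("pics/tab.png",cv2.resize(im,(770,578),interpolation=cv2.INTER_CUBIC)[:,:,::-1])
E
```

```text
t: 3.9
tool_pos: [0.6149, 0.1447, 0.1545]
tool_rot: [1.578, 2.71, 0.007]
contact_force: [0.3, -0.0, -3.2]
opening: 0.0566
grip_force: 66.5
side 5102 plane [-0.0005 -0.0015  0.0818] pct [[-46.1, -55.1], [45.1, 50.1]]
  rect y<10 ((-0.1995697021484375, -23.168514251708984), (66.28748321533203, 91.9967041015625), 89.98945617675781)
  disc 311 [[-30.3, -55.4, 2.8], [0.2, -45.2, 4.2], [36.0, -28.7, 6.5]]
  seat -1 234 [[-44.7, 18.7, 6.6], [-34.7, 28.4, 8.9], [-25.1, 38.2, 11.3]]
  seat 1 206 [[23.1, 17.9, 6.8], [33.6, 33.0, 8.8], [43.7, 40.0, 11.4]]
scene 447 plane [-0.0057 -0.0082  0.4504] pct [[-46.3, -53.8], [47.1, 50.6]]
  rect y<10 ((0.2383270263671875, -23.194759368896484), (65.65174102783203, 94.41181945800781), 88.43960571289062)
  disc 27 [[-7.9, -53.6, 3.1], [1.4, -41.4, 4.7], [10.1, -32.6, 5.8]]
  seat -1 35 [[-44.3, 19.0, 6.9], [-33.6, 30.8, 9.4], [-24.1, 41.4, 10.8]]
  seat 1 45 [[23.4, 19.4, 6.7], [34.2, 27.1, 9.2], [45.6, 42.5, 10.9]]
```

View pics/tab.png

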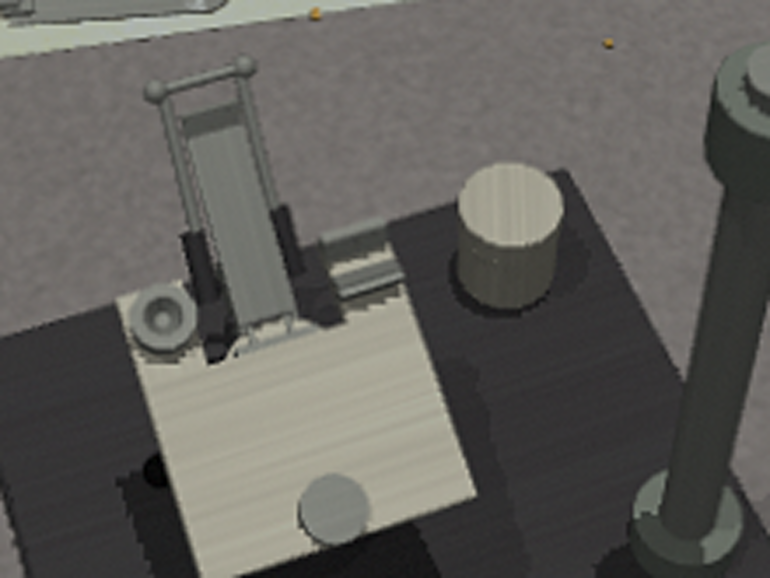

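The crop shows the cone (163,318), groove (370,275), disc (335,510) and pin heads (155,92) and (247,67). The lever is swung out with its links folded over it. The refined table frame fits. Next I check the carrier in the hand and plan the hover.

```bash
cat >> h.py <<'E'
S=frame([.5684,-.1778,0],16.26)
T=frame((S@[-.032,-.0122,.1035,1])[:3],16.26,22)
E
cat > hand.py <<'E'
from h import *
from station import optics,telemetry
np.set_printoptions(precision=4,suppress=True)
d=optics.get_image("wrist"); o=telemetry.get_obs()
P=cloud(d); C=R.from_rotvec(o["tool_rot"]).as_matrix()
Q=((P-o["tool_pos"])@C)@DOWN.T*1000+[0,-8.7,16.7]   # predicted carrier frame
hsv=cv2.cvtColor(d["image"],cv2.COLOR_RGB2HSV)
near=(abs(Q[...,0])<60)&(abs(Q[...,1])<65)
m=near&(abs(Q[...,2]-18)<4)&(hsv[...,1]<110)&(abs(Q[...,1]-5)<45); q=Q[m]
A=np.c_[q[:,:2],np.ones(len(q))]; print("plate",len(q),np.linalg.lstsq(A,q[:,2],rcond=None)[0],np.percentile(q,[.5,99.5],axis=0).round(1).tolist(),cv2.minAreaRect(q[:,:2].astype(np.float32)))
q=Q[near&(Q[...,2]>43)&(Q[...,2]<50)&(hsv[...,1]<80)&(Q[...,1]>0)]
print("keeper",len(q),np.percentile(q,[1,99],axis=0).round(1).tolist())
E
python3 hand.py; python3 -c "
from h import *
p,Rm=tgt(T,[0,-8.7,20.7+110],DOWN); print(p,delta(p,Rm))"
```

```text
plate 13065 [ 0.0043 -0.0118 20.607 ] [[-44.7, -6.6, 14.4], [46.7, 40.1, 21.9]] ((1.065460205078125, 0.2768287658691406), (92.38285827636719, 80.11280059814453), 0.11183403432369232)
keeper 3136 [[-33.0, 2.0, 43.1], [34.9, 31.5, 50.0]]
[ 0.55706345 -0.25321844  0.22142385] [-0.0837  0.7302  0.4383 -1.061  -0.8155 -0.2356]
```

```bash
python3 -m pendant '[0,0,0,0,0,-0.2,0.4, -0.02,0.18,0.11,-0.15,-0.1,-0.35,0.4, -0.04,0.36,0.22,-0.3,-0.23,-0.42,0.4, -0.04,0.36,0.22,-0.45,-0.35,-0.42,0.4, -0.04,0.36,0.22,-0.6,-0.46,-0.42,0.4, -0.04,0.36,0.22,-0.6,-0.46,-0.42,0.4, -0.04,0.36,0.22,-0.6,-0.46,-0.42,0.4]'
python3 -c "
from h import *
p,Rm=tgt(T,[0,-8.7,20.7+110],DOWN); print(p,delta(p,Rm))"
```

```text
t: 4.82
tool_pos: [0.5805, -0.0799, 0.2732]
tool_rot: [-1.647, -2.482, -0.167]
contact_force: [-0.4, 0.6, -4.2]
opening: 0.0566
grip_force: 67.3
[ 0.55706345 -0.25321844  0.22142385] [-0.0522  0.3624  0.214  -0.5255 -0.2972  0.071 ]
```

```bash
python3 -m pendant '[-0.05,0.36,0.21,-0.15,-0.09,0,0.4, -0.05,0.36,0.21,-0.3,-0.18,0.02,0.4, -0.05,0.36,0.21,-0.45,-0.26,0.05,0.4, -0.05,0.36,0.21,-0.525,-0.297,0.071,0.4, -0.05,0.36,0.21,-0.525,-0.297,0.071,0.4, -0.05,0.36,0.21,-0.525,-0.297,0.071,0.4, -0.05,0.36,0.21,-0.525,-0.297,0.071,0.4,-0.05,0.36,0.21,-0.525,-0.297,0.071,0.4]'
python3 hand.py
python3 -c "
from h import *
p,Rm=tgt(T,[0,-8.7,20.7+60],DOWN); print(p,delta(p,Rm))"
```

```text
t: 5.82
tool_pos: [0.5591, -0.2527, 0.2262]
tool_rot: [-1.688, -2.263, -0.329]
contact_force: [0.1, -0.2, -3.9]
opening: 0.0568
grip_force: 67.3
plate 12704 [-0.0002  0.     16.9707] [[-46.6, -6.1, 14.3], [44.7, 40.6, 18.8]] ((-0.9714584350585938, 16.006511688232422), (49.736019134521484, 92.36140441894531), 89.87239837646484)
keeper 3231 [[-34.9, 1.7, 43.2], [33.1, 31.9, 49.7]]
[ 0.55181903 -0.2352373   0.17506466] [ 0.0058  0.0113  0.0108 -0.0038 -0.0068  0.1814]
```

```bash
python3 -m pendant '[0.006,0.011,0.011,-0.004,-0.007,0.1,0.4, 0.006,0.011,0.011,-0.004,-0.007,0.2,0.4, 0.006,0.011,0.011,-0.004,-0.007,0.28,0.4, 0.006,0.011,0.011,-0.004,-0.007,0.33,0.4, 0.006,0.011,0.011,-0.004,-0.007,0.33,0.4,0.006,0.011,0.011,-0.004,-0.007,0.33,0.4]'
python3 hand.py
python3 - <<'E'
from h import *
from station import optics
p,Rm=tgt(T,[0,-8.7,20.7],DOWN); print(p,delta(p,Rm))
d=optics.get_image("side"); im=d["image"][315:480,200:420]; cv2.imwrite("pics/s2.png",cv2.resize(im,(770,578),interpolation=cv2.INTER_CUBIC)[:,:,::-1])
E
```

```text
t: 6.62
tool_pos: [0.5477, -0.2207, 0.1344]
tool_rot: [-1.692, -2.253, -0.329]
contact_force: [0.7, -1.1, -4.0]
opening: 0.057
grip_force: 67.3
plate 12661 [-0.0006  0.0009 16.6639] [[-46.8, -6.2, 14.4], [44.5, 40.5, 18.6]] ((-1.0387954711914062, 0.8460655212402344), (92.43014526367188, 80.3951416015625), 0.21790240705013275)
keeper 3192 [[-35.1, 1.5, 43.2], [32.9, 31.8, 49.5]]
[ 0.54552571 -0.21365994  0.11943363] [ 0.0026  0.003  -0.0019  0.0047 -0.0006  0.0562]
```

View pics/s2.png

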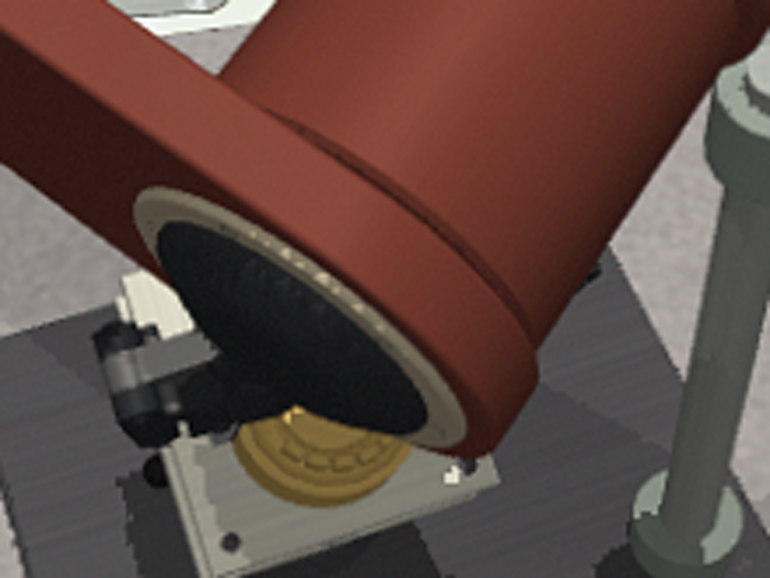

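The carrier hangs over the table with edges parallel and the column well clear. Descending with a force watch.

```bash
python3 -m pendant '[0.003,0.003,0,0.0045,0,0.02,0.4, 0.003,0.003,0,0.0045,0,0.035,0.4, 0.003,0.003,0,0.0045,0,0.045,0.4, 0.003,0.003,0,0.0045,0,0.045,0.4]'; python3 -m pendant '[0,0,0,0,0,0.005,0.4,0,0,0,0,0,0.01,0.4,0,0,0,0,0,0.01,0.4]'
python3 -c "
from h import *
p,Rm=tgt(T,[0,-8.7,20.7],DOWN); print(p,delta(p,Rm))"
```

```text
t: 7.22
tool_pos: [0.5453, -0.214, 0.1209]
tool_rot: [-1.689, -2.25, -0.328]
contact_force: [0.6, -0.2, -3.6]
opening: 0.0571
grip_force: 67.4
t: 7.6
tool_pos: [0.5456, -0.2138, 0.1202]
tool_rot: [-1.69, -2.252, -0.328]
contact_force: [0.3, -2.3, 5.5]
opening: 0.0567
grip_force: 68.5
[ 0.54552571 -0.21365994  0.11943363] [-0.001  -0.0005 -0.0017 -0.0006 -0.0001  0.0026]
```

```bash
python3 -m pendant '[0,0,0,0,0,0.005,0.4,0,0,0,0,0,0.005,0.4,0,0,0,0,0,0.005,0.4]'; python3 hand.py
python3 - <<'E'
from h import *
p,Rm=tgt(T,[0,-8.7,20.7],DOWN); print(p,delta(p,Rm))
from station import optics,telemetry
print(telemetry.get_obs()["wrist_torque"])
d=optics.get_image("side");P=cloud(d); Q=((P-T[:3,3])@T[:3,:3])*1000-[0,0,4]
m=(abs(Q[...,0])<60)&(abs(Q[...,2]-18)<3)&(Q[...,1]<-20)&(Q[...,1]>-65); q=Q[m]
A=np.c_[q[:,:2],np.ones(len(q))]; print(len(q),np.linalg.lstsq(A,q[:,2],rcond=None)[0],np.percentile(q,[1,50,99],axis=0).round(1).tolist())
E
```

```text
t: 7.98
tool_pos: [0.5456, -0.2137, 0.1201]
tool_rot: [-1.691, -2.253, -0.327]
contact_force: [-1.7, -3.1, 9.8]
opening: 0.0569
grip_force: 69.2
plate 12731 [-0.0005  0.002  17.0163] [[-46.8, -6.4, 14.3], [44.6, 40.4, 18.9]] ((-1.0840339660644531, 0.5985298156738281), (92.49018859863281, 80.34707641601562), 0.01919485256075859)
keeper 3200 [[-35.1, 1.5, 43.2], [32.9, 31.6, 49.6]]
[ 0.54552571 -0.21365994  0.11943363] [-0.0006  0.0011 -0.0014 -0.0005 -0.0003  0.0021]
[0.06609692 0.63433032 0.18939863]
1335 [-3.06617653e-03 -9.62949183e-04  1.76793218e+01] [[-46.0, -55.6, 15.2], [-22.5, -47.0, 17.8], [43.1, -21.1, 20.5]]
```

Contact is stiff, and the plate lies parallel to and within 0.3 mm of home height. Releasing and retracting.

```bash
python3 -m pendant '[0,0,0,0,0,-0.003,0.75,0,0,0,0,0,-0.003,0.85,0,0,0,0,0,-0.003,1,0,0,0,0,0,-0.003,1,0,0,0,0,0,-0.1,1,0,0,0,0,0,-0.3,1,0,0,0,0,0,-0.45,1,0,0,0,0,0,-0.45,1,0,0,0,0,0,-0.45,1,0,0,0,0,0,-0.45,1]'
cat > seat.py <<'E'
from h import *
from station import optics
np.set_printoptions(precision=4,suppress=True)
for n in ("wrist","side"):
    d=optics.get_image(n);np.savez(n+"_s.npz",**d);P=cloud(d); Q=((P-T[:3,3])@T[:3,:3])*1000-[0,0,4]
    hsv=cv2.cvtColor(d["image"],cv2.COLOR_RGB2HSV)
    m=(abs(Q[...,0])<60)&(abs(Q[...,2]-18)<3)&(Q[...,1]<50)&(Q[...,1]>-65)&(hsv[...,1]<110); q=Q[m]
    A=np.c_[q[:,:2],np.ones(len(q))]; print(n,len(q),np.linalg.lstsq(A,q[:,2],rcond=None)[0],np.percentile(q,[1,50,99],axis=0).round(1).tolist(),cv2.minAreaRect(q[:,:2].astype(np.float32)))
    k=Q[(abs(Q[...,0])<12)&(Q[...,2]>43.5)&(Q[...,2]<49)&(Q[...,1]>0)&(Q[...,1]<40)&(hsv[...,1]<90)]
    if len(k): print(" keeper",len(k),np.percentile(k,[1,99],axis=0).round(1).tolist())
    h=Q+[0,0,4]
    h=h[(abs(h[...,0])<26)&(h[...,1]>88)&(h[...,1]<120)&(h[...,2]>0)&(h[...,2]<40)]
    if len(h): print(" pin area",len(h),np.percentile(h,[1,50,99],axis=0).round(1).tolist()); e=h[abs(h[:,0])>15.5]; print("  heads",len(e),np.median(e,axis=0) if len(e) else "", e.min(0) if len(e) else "",e.max(0) if len(e) else "")
E
python3 seat.py
```

```text
t: 9.32
tool_pos: [0.5583, -0.2602, 0.2397]
tool_rot: [-1.687, -2.246, -0.327]
contact_force: [-0.0, 1.3, 0.5]
opening: 0.085
grip_force: 0.0
wrist 6853 [ 0.0012  0.0078 17.9255] [[-46.6, -53.3, 16.2], [11.6, 5.3, 17.9], [44.7, 39.8, 19.7]] ((-0.97100830078125, -7.096271514892578), (92.60243225097656, 95.24661254882812), 0.07221367210149765)
 keeper 715 [[-8.9, 5.8, 43.8], [6.5, 31.1, 48.3]]
 pin area 918 [[-19.7, 88.4, 10.0], [-1.2, 99.0, 15.7], [17.5, 104.6, 19.4]]
  heads 150 [-16.2887 100.7434  17.4309] [-20.5356  88.0291  10.411 ] [ 18.8085 104.701   19.7457]
side 2424 [ 0.0008  0.0037 18.0519] [[-46.2, -55.6, 15.3], [-18.9, -36.5, 18.0], [44.7, 12.1, 20.6]] ((-0.8127822875976562, -19.03225326538086), (92.62923431396484, 74.25167083740234), 0.1741911619901657)
 keeper 44 [[-8.2, 1.9, 44.3], [8.6, 13.3, 48.4]]
 pin area 65 [[-19.8, 88.0, 9.2], [-15.0, 94.5, 14.8], [-6.4, 101.8, 19.9]]
  heads 28 [-17.4187  97.7976  16.8004] [-19.8489  88.0024   8.5965] [-15.5042 101.9092  19.9526]
```

Seating is confirmed: plate z is 18.0, level, with the keeper in place. The pin sits near table (0, 101.5, 16.5). Now to reach for it.

```bash
python3 -c "
from h import *
p,Rm=tgt(T,[0,101.5,80],DOWN); print(p,delta(p,Rm))
from station import telemetry
print((telemetry.get_obs()['tool_pos']-T[:3,3])@T[:3,:3]*1000)"
```

```text
[ 0.52313677 -0.13689683  0.21569728] [-0.0072 -0.0092 -0.0034  0.3652  0.0023  0.2374]
[ -0.61993366  -8.39504168 150.68166642]
```

```bash
python3 -m pendant '[-0.007,-0.009,-0.003,0.15,0.002,0,0.7, -0.007,-0.009,-0.003,0.3,0.002,0.08,0.7, -0.007,-0.009,-0.003,0.365,0.002,0.2,0.7, -0.007,-0.009,-0.003,0.365,0.002,0.23,0.7, -0.007,-0.009,-0.003,0.365,0.002,0.23,0.7, -0.007,-0.009,-0.003,0.365,0.002,0.23,0.7, -0.007,-0.009,-0.003,0.365,0.002,0.23,0.7]'
python3 - <<'E'
from h import *
from station import optics
d=optics.get_image("wrist"); cv2.imwrite("pics/w2.png",d["image"][:,:,::-1])
P=cloud(d); h=(P-T[:3,3])@T[:3,:3]*1000
h=h[(abs(h[...,0])<26)&(h[...,1]>85)&(h[...,1]<120)&(h[...,2]>5)&(h[...,2]<35)]
print(len(h)); e=h[abs(h[:,0])>16]
if len(e): print(np.percentile(e,[1,50,99],axis=0).round(1).tolist(), e[np.argmax(e[:,2])])
p,Rm=tgt(T,[0,101.5,7],DOWN); print(delta(p,Rm))
E
```

```text
t: 10.3
tool_pos: [0.5247, -0.1397, 0.22]
tool_rot: [-1.694, -2.256, -0.329]
contact_force: [-0.5, -0.1, 0.5]
opening: 0.06
grip_force: 0.0
1121
[[-20.3, 86.6, 8.7], [-16.7, 102.5, 17.4], [18.3, 106.0, 19.9]] [-17.07957449 101.40449983  20.20383999]
[ 0.0056  0.0068 -0.0007  0.0049 -0.0031  0.2601]
```

View pics/w2.png

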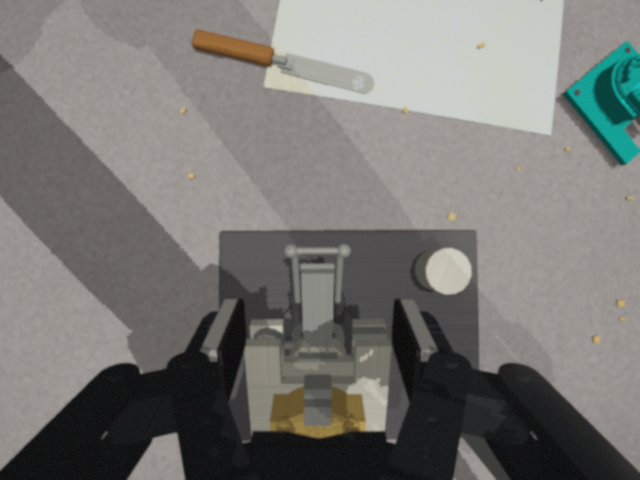

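The wrist view shows the pin heads at (290,251) and (345,251), the lever between the links, and the tin at (443,270) clear to the right. Descending and pinching.

```bash
python3 -m pendant '[0.005,0.006,0,0.0055,-0.003,0.12,0.7,0.005,0.006,0,0.0055,-0.003,0.2,0.7,0.005,0.006,0,0.0055,-0.003,0.25,0.7,0.005,0.006,0,0.0055,-0.003,0.257,0.7,0.005,0.006,0,0.0055,-0.003,0.257,0.7,0.005,0.006,0,0.0055,-0.003,0.257,0.5,0.005,0.006,0,0.0055,-0.003,0.257,0.38,0.005,0.006,0,0.0055,-0.003,0.257,0.38,0.005,0.006,0,0.0055,-0.003,0.257,0.38,0.005,0.006,0,0.0055,-0.003,0.257,0.38]' 30
python3 -c "
from h import *
from station import telemetry
print((telemetry.get_obs()['tool_pos']-T[:3,3])@T[:3,:3]*1000)
from station import optics
d=optics.get_image('wrist'); cv2.imwrite('pics/w3.png',d['image'][:,:,::-1])"
```

```text
t: 11.6
tool_pos: [0.5151, -0.1096, 0.1486]
tool_rot: [-1.688, -2.253, -0.329]
contact_force: [0.4, 1.3, 1.5]
opening: 0.0358
grip_force: 29.9
[-6.83387691e-02  1.02759480e+02  7.13363980e+00]
```

View pics/w3.png

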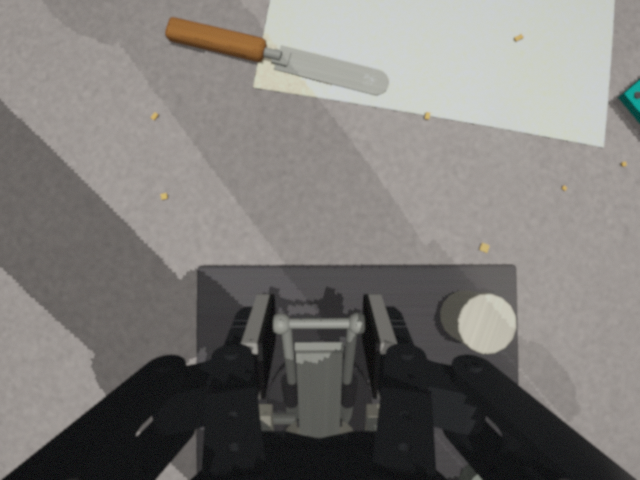

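The pads close on the heads at (282,324) and (357,324), with opening 35.8 mm and grip 30 N. I'll swing the pin up its arc and check that it follows.

```bash
python3 -m pendant '[0,0,0,-0.008,0,-0.018,0.38, 0,0,0,-0.02,0,-0.034,0.38, 0,0,0,-0.032,0,-0.05,0.38, 0,0,0,-0.045,0,-0.065,0.38, 0,0,0,-0.06,0,-0.078,0.38, 0,0,0,-0.076,0,-0.09,0.38, 0,0,0,-0.093,0,-0.101,0.38,0,0,0,-0.11,0,-0.11,0.38,0,0,0,-0.11,0,-0.11,0.38,0,0,0,-0.11,0,-0.11,0.38]'
cat > pin.py <<'E'
from h import *
from station import telemetry,optics
np.set_printoptions(precision=1,suppress=True)
d=optics.get_image('wrist'); o=telemetry.get_obs(); t=(o['tool_pos']-T[:3,3])@T[:3,:3]*1000
print("tcp table",t,"force table",o["contact_force"]@T[:3,:3],"tq",o["wrist_torque"]@T[:3,:3])
h=(cloud(d)-T[:3,3])@T[:3,:3]*1000
m=(abs(h[...,0])<12)&(abs(h[...,1]-t[1])<14)&(h[...,2]>t[2]-8)&(h[...,2]<t[2]+20)
e=h[m]; print(len(e)); 
if len(e): print("bar",np.percentile(e,[2,50,98],axis=0).round(1).tolist())
import sys
if len(sys.argv)>1: cv2.imwrite(sys.argv[1],d["image"][:,:,::-1])
E
python3 pin.py
```

```text
t: 12.9
tool_pos: [0.5269, -0.1511, 0.1662]
tool_rot: [-1.689, -2.252, -0.328]
contact_force: [1.7, 0.9, -1.3]
opening: 0.0357
grip_force: 30.2
tcp table [-0.4 69.4 39.6] force table [ 2.2 -0.6 -2.6] tq [-0.3 -0.3  0. ]
634
bar [[-11.5, 71.0, 44.3], [-0.1, 73.6, 46.8], [11.7, 75.0, 48.2]]
```

The pin follows but sits about 3 mm off-centre and near the tips. It stays where it is left, so I'll regrip deeper.

```bash
python3 -m pendant '[0,0,0,0,0,0,0.65,0,0,0,0,0,0,0.65,0,0,0,0,0,0,0.65,0,0,0,0.005,0,0.007,0.65,0,0,0,0.012,0,0.018,0.65,0,0,0,0.012,0,0.018,0.65]'; python3 pin.py
```

```text
t: 13.7
tool_pos: [0.5251, -0.1455, 0.1624]
tool_rot: [-1.688, -2.252, -0.328]
contact_force: [0.4, -0.8, -0.7]
opening: 0.0556
grip_force: 0.0
tcp table [-0.4 73.2 34.2] force table [-0.1 -0.2  0.3] tq [-0.2 -0.   0. ]
661
bar [[-11.4, 71.0, 43.6], [0.9, 73.5, 46.6], [11.7, 75.1, 48.1]]
```

```bash
python3 -m pendant '[0,0,0,0,0,0,0.5,0,0,0,0,0,0,0.38,0,0,0,0,0,0,0.38,0,0,0,0,0,0,0.38,0,0,0,0,0,0,0.38]' 30; python3 pin.py
```

```text
t: 14.38
tool_pos: [0.5257, -0.1459, 0.1631]
tool_rot: [-1.689, -2.253, -0.329]
contact_force: [0.8, 1.0, 2.5]
opening: 0.0363
grip_force: 29.8
tcp table [-0.1 73.1 34.8] force table [0.5 1.2 2.2] tq [-0.  -0.1  0. ]
697
bar [[-11.5, 71.1, 43.7], [0.6, 73.6, 46.4], [11.7, 75.1, 47.8]]
```

```bash
python3 -m pendant '[0,0,0,-0.015,0,-0.012,0.38,0,0,0,-0.032,0,-0.022,0.38,0,0,0,-0.05,0,-0.028,0.38,0,0,0,-0.07,0,-0.033,0.38,0,0,0,-0.09,0,-0.037,0.38,0,0,0,-0.11,0,-0.038,0.38,0,0,0,-0.125,0,-0.037,0.38,0,0,0,-0.14,0,-0.036,0.38,0,0,0,-0.15,0,-0.034,0.38,0,0,0,-0.16,0,-0.032,0.38,0,0,0,-0.16,0,-0.032,0.38,0,0,0,-0.16,0,-0.032,0.38]'; cp pin.py p2.py; sed -i 's/hsv//' p2.py; python3 pin.py pics/w4.png
```

```text
t: 15.92
tool_pos: [0.5392, -0.1924, 0.1542]
tool_rot: [-1.689, -2.253, -0.328]
contact_force: [1.7, -0.1, 1.9]
opening: 0.0365
grip_force: 30.3
tcp table [-0.1 24.9 44.6] force table [1.8 0.4 2.4] tq [ 0.1 -0.2 -0. ]
2624
bar [[-10.0, 11.7, 39.3], [-0.6, 28.2, 50.5], [11.4, 31.9, 56.0]]
```

View pics/w4.png

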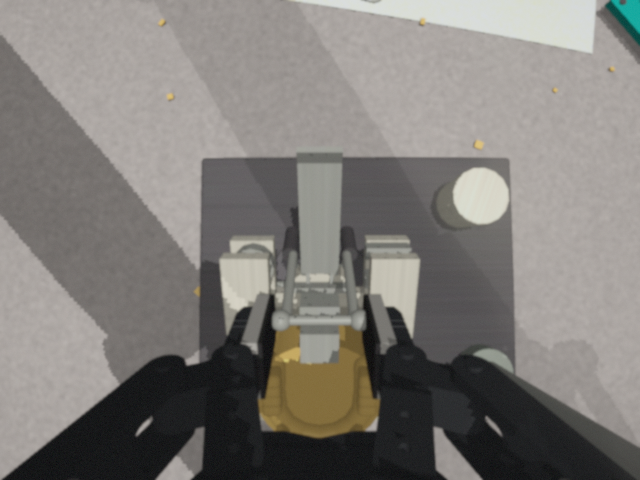

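The pin bar spans (280,320) to (360,320) across the keeper's trough, with the lip outside it and the lever still out. I'll measure the bar height and y against the lip.

Run:
```python
from h import *
from station import optics
np.set_printoptions(precision=1,suppress=True)
d=optics.get_image('wrist'); h=(cloud(d)-T[:3,3])@T[:3,:3]*1000
im=d["image"].astype(int); sat=im.max(-1)-im.min(-1)
for lo,hi in ((-13,-9.5),(9,12.5)):
    e=h[(h[...,0]>lo)&(h[...,0]<hi)&(abs(h[...,1]-26)<9)&(h[...,2]>44)]
    print("bar outside keeper",len(e),np.percentile(e,[5,50,95],axis=0))
e=h[(abs(h[...,0])<6)&(h[...,1]>0)&(h[...,1]<42)&(h[...,2]>40)&(sat<25)]
for y in range(0,42,2):
    k=e[abs(e[:,1]-y)<1]
    if len(k): print(y,len(k),np.median(k[:,2]).round(1),k[:,2].max().round(1))
```

```text
bar outside keeper 173 [[-12.8  26.9  46. ]
 [-11.7  29.5  55.2]
 [ -9.6  34.9 118.9]]
bar outside keeper 206 [[  9.2  26.4  45.8]
 [ 11.2  29.6  54.8]
 [ 12.4  34.8 118.5]]
4 1 49.9 49.9
6 79 50.7 52.3
8 111 51.0 52.5
10 114 51.1 52.2
12 126 51.0 52.5
14 126 51.0 52.5
16 126 50.9 52.4
18 146 50.8 52.1
20 269 48.2 52.3
26 40 55.1 55.9
28 234 54.8 56.5
30 261 50.7 57.0
32 360 45.8 51.7
34 64 118.8 127.5
36 2107 124.9 130.5
38 267 126.7 131.1
```

```bash
python3 -m pendant '[0,0,0,-0.006,0,0,0.38,0,0,0,-0.012,0,0,0.38,0,0,0,-0.012,0,0.006,0.38,0,0,0,-0.012,0,0.012,0.38,0,0,0,-0.012,0,0.018,0.38,0,0,0,-0.012,0,0.024,0.38,0,0,0,-0.012,0,0.028,0.38,0,0,0,-0.012,0,0.028,0.38]'
cat > k.py <<'E'
from h import *
from station import optics,telemetry
np.set_printoptions(precision=1,suppress=True)
d=optics.get_image('wrist'); h=(cloud(d)-T[:3,3])@T[:3,:3]*1000
o=telemetry.get_obs(); print("tcp",(o['tool_pos']-T[:3,3])@T[:3,:3]*1000,"f",o["contact_force"]@T[:3,:3])
im=d["image"].astype(int); sat=im.max(-1)-im.min(-1)
for a,b in ((0,6),(9,13)):
    e=h[(abs(h[...,0])>a)&(abs(h[...,0])<b)&(h[...,1]>14)&(h[...,1]<40)&(h[...,2]>36)&(h[...,2]<70)&(sat<25)]
    print([ (y,(abs(e[:,1]-y)<1).sum(),round(float(np.median(e[abs(e[:,1]-y)<1,2])),1)) for y in range(16,40,2) if (abs(e[:,1]-y)<1).sum()>3])
# lever: handle points
e=h[(abs(h[...,0])<8)&(h[...,1]>45)&(h[...,1]<110)&(h[...,2]>-70)&(h[...,2]<40)]
if len(e)>20:
    q=np.percentile(e[:,1],[20,90]); a=e[abs(e[:,1]-q[0])<4]; b=e[abs(e[:,1]-q[1])<4]
    v=np.median(b,0)-np.median(a,0); print("handle",np.median(a,0),np.median(b,0),"lever ang",np.pi/2+np.arctan2(v[2],v[1]).round(3), e.max(0))
E
python3 k.py
```

```text
t: 17.02
tool_pos: [0.5394, -0.1928, 0.1455]
tool_rot: [-1.69, -2.254, -0.328]
contact_force: [1.3, -2.0, 5.8]
opening: 0.0359
grip_force: 30.6
tcp [-0.1 21.2 36.8] f [0.3 0.1 7.8]
[(16, np.int64(133), 50.7), (18, np.int64(170), 50.7), (20, np.int64(394), 46.8), (22, np.int64(8), 44.6), (24, np.int64(108), 47.7), (26, np.int64(104), 47.6), (28, np.int64(92), 49.8), (30, np.int64(161), 49.8), (32, np.int64(493), 44.8)]
[(22, np.int64(9), 48.1), (24, np.int64(84), 47.8), (26, np.int64(199), 46.5), (28, np.int64(87), 40.2)]
handle [  0.1  54.7 -13.8] [  0.1  90.3 -25.4] lever ang 1.2567963267948965 [ 8.  95.3 -9. ]
```

The pin lies in the trough (y about 25, top z 47.7) behind the lip, and the lever has swung to about 1.26. Releasing the pin, retracting and checking that it stays.

```bash
python3 -m pendant '[0,0,0,0,0,-0.002,0.5,0,0,0,0,0,-0.002,0.6,0,0,0,0,0,-0.002,0.7,0,0,0,0,0,-0.002,0.7,0,0,0,0,0,-0.1,0.7,0,0,0,0,0,-0.3,0.7,0,0,0,0,0,-0.35,0.5,0,0,0,0,0,-0.35,0.2,0,0,0,0,0,-0.35,0]'; python3 k.py
python3 -m pendant '[0,-0.2,0,0.1,0,-0.1,0,0,-0.5,0,0.25,0,-0.15,0,0,-0.8,0,0.4,0,-0.15,0,0,-0.8,0,0.5,0,-0.15,0,0,-0.8,0,0.5,0,-0.15,0,0,-0.8,0,0.5,0,-0.15,0]'
cat > go.py <<'E'
from h import *
import sys
y,z,f=map(float,sys.argv[1:4]); a=np.radians(f)
D=np.array([[0,1,0],[np.cos(a),0,-np.sin(a)],[-np.sin(a),0,-np.cos(a)]])
p,Rm=tgt(T,[0,y,z],D); print("delta",delta(p,Rm),p)
from station import telemetry
o=telemetry.get_obs();C=T[:3,:3].T@R.from_rotvec(o["tool_rot"]).as_matrix()
print("tcp",((o['tool_pos']-T[:3,3])@T[:3,:3]*1000).round(1),"phi",np.degrees(np.arctan2(-C[1,2],-C[2,2])).round(1),"f",(o["contact_force"]@T[:3,:3]).round(1),"q",o["q"].round(2))
E
python3 go.py 90 30 50
```

```text
t: 18.2
tool_pos: [0.5492, -0.2292, 0.2397]
tool_rot: [-1.687, -2.249, -0.327]
contact_force: [0.1, 0.2, 0.4]
opening: 0.0069
grip_force: 0.0
tcp [ -0.9  21.6 137.9] f [ 0.1 -0.9  0.2]
[(16, np.int64(59), 51.0), (18, np.int64(60), 50.8), (20, np.int64(124), 46.3), (22, np.int64(26), 44.2), (24, np.int64(50), 47.5), (26, np.int64(62), 47.3), (28, np.int64(29), 49.9), (30, np.int64(60), 49.8), (32, np.int64(119), 45.2)]
[(22, np.int64(6), 47.5), (24, np.int64(29), 47.7), (26, np.int64(55), 47.2), (28, np.int64(30), 40.1)]
handle [  0.3  54.9 -13.9] [  0.3  90.7 -25.2] lever ang 1.2637963267948966 [ 8.  95.1 -8.2]
t: 19.0
tool_pos: [0.5156, -0.113, 0.3381]
tool_rot: [1.869, 2.494, -0.035]
contact_force: [-0.4, -0.1, -0.3]
opening: -0.0005
grip_force: 0.0
delta [-0.0053 -0.8703  0.0022 -0.0376  0.0036  0.5784] [ 0.52087784 -0.12915182  0.16503011]
tcp [ -0.6 170.6 184.1] phi 23.9 f [-0.4 -0.1 -0.3] q [-0.34 -0.23  1.7  -0.03  1.65 -0.63]
```

```bash
python3 -m pendant '[-0.005,-0.3,0,-0.01,0.003,0.1,0,-0.005,-0.6,0,-0.02,0.003,0.25,0,-0.005,-0.87,0,-0.037,0.003,0.4,0,-0.005,-0.87,0,-0.037,0.003,0.55,0,-0.005,-0.87,0,-0.037,0.003,0.578,0,-0.005,-0.87,0,-0.037,0.003,0.578,0,-0.005,-0.87,0,-0.037,0.003,0.578,0]'; python3 go.py 72 -5 50
```

```text
t: 19.88
tool_pos: [0.523, -0.1298, 0.1698]
tool_rot: [1.631, 2.172, -0.403]
contact_force: [1.0, -0.1, 0.4]
opening: -0.0002
grip_force: 0.0
delta [ 0.0094  0.006  -0.0046  0.0624 -0.0071  0.1328] [ 0.52187969 -0.13258677  0.12583576]
tcp [ 1.9 90.6 34.9] phi 50.2 f [ 0.9 -0.2  0.5] q [-0.16 -0.21  2.03 -0.48  1.15 -0.28]
```

```bash
python3 -m pendant '[0.009,0.006,0,0.03,-0.007,0.06,0,0.009,0.006,0,0.0624,-0.007,0.125,0,0.009,0.006,0,0.0624,-0.007,0.131,0,0.009,0.006,0,0.0624,-0.007,0.131,0,0.009,0.006,0,0.0624,-0.007,0.131,0]'; for a in "69.3 -12" "65 -25" "62 -41" "59 -55" "49.6 -62" "42 -66.5"; do python3 go.py $a 50 ; done
```

```text
t: 20.5
tool_pos: [0.5208, -0.1315, 0.1247]
tool_rot: [1.635, 2.178, -0.407]
contact_force: [0.5, -0.2, 0.7]
opening: 0.0001
grip_force: 0.0
delta [-0.002  -0.0021 -0.0012  0.0064  0.0026  0.0206] [ 0.52184641 -0.13247268  0.11833403]
tcp [-0.8 72.8 -6.5] phi 49.9 f [ 0.4 -0.   0.8] q [-0.17 -0.16  2.06 -0.5   1.07 -0.24]
delta [-0.002  -0.0021 -0.0012  0.0304  0.0026  0.0595] [ 0.52159917 -0.131625    0.10466983]
tcp [-0.8 72.8 -6.5] phi 49.9 f [ 0.4 -0.   0.8] q [-0.17 -0.16  2.06 -0.5   1.07 -0.24]
delta [-0.002  -0.0021 -0.0012  0.0648  0.0026  0.1015] [ 0.52069978 -0.12854133  0.08871107]
tcp [-0.8 72.8 -6.5] phi 49.9 f [ 0.4 -0.   0.8] q [-0.17 -0.16  2.06 -0.5   1.07 -0.24]
delta [-0.002  -0.0021 -0.0012  0.094   0.0026  0.1392] [ 0.52001017 -0.12617691  0.07460668]
tcp [-0.8 72.8 -6.5] phi 49.9 f [ 0.4 -0.   0.8] q [-0.17 -0.16  2.06 -0.5   1.07 -0.24]
delta [-0.002  -0.0021 -0.0012  0.0917  0.0027  0.1782] [ 0.52171626 -0.13202646  0.06459509]
tcp [-0.8 72.8 -6.5] phi 49.9 f [ 0.4 -0.   0.8] q [-0.17 -0.16  2.06 -0.5   1.07 -0.24]
delta [-0.002  -0.0021 -0.0012  0.0869  0.0027  0.2072] [ 0.52321729 -0.1371729   0.05757575]
tcp [-0.8 72.8 -6.5] phi 49.9 f [ 0.4 -0.   0.8] q [-0.17 -0.16  2.06 -0.5   1.07 -0.24]
```

First half of the throw.

```bash
python3 -m pendant '[0,0,0,0.006,0.002,0.02,0,0,0,0,0.018,0.002,0.04,0,0,0,0,0.03,0.002,0.06,0,0,0,0,0.042,0.002,0.074,0,0,0,0,0.054,0.002,0.088,0,0,0,0,0.065,0.002,0.1,0,0,0,0,0.065,0.002,0.1,0]'; python3 go.py 42 -66.5 50
```

```text
t: 21.38
tool_pos: [0.519, -0.1279, 0.0869]
tool_rot: [1.636, 2.181, -0.409]
contact_force: [-0.0, -0.3, 0.1]
opening: -0.0
grip_force: 0.0
delta [-0.0072 -0.006   0.0013  0.0157  0.0053  0.1022] [ 0.52321729 -0.1371729   0.05757575]
tcp [ -1.5  62.4 -43.1] phi 49.8 f [-0.1 -0.2  0.2] q [-0.16 -0.11  2.08 -0.52  1.01 -0.2 ]
```

Contact force is zero, so I'll look to see where the lever is.

```bash
cat > lev.py <<'E'
from h import *
from station import optics
import sys
np.set_printoptions(precision=1,suppress=True)
for n in ("wrist","side","scene"):
    d=optics.get_image(n); Q=(cloud(d)-T[:3,3])@T[:3,:3]*1000
    m=(abs(Q[...,0])<9)&(Q[...,1]>34)&(Q[...,1]<105)&(Q[...,2]>-95)&(Q[...,2]<20); e=Q[m]
    print(n,len(e),[(y,(abs(e[:,1]-y)<3).sum(),np.percentile(e[abs(e[:,1]-y)<3,2],[10,50,90]).round(1).tolist()) for y in range(36,105,6) if (abs(e[:,1]-y)<3).sum()>3])
    if len(sys.argv)>1 and n==sys.argv[1]: cv2.imwrite(sys.argv[2],d["image"][:,:,::-1])
E
python3 lev.py wrist pics/w5.png
```

```text
wrist 5625 [(36, np.int64(53), [-10.0, -9.1, -7.8]), (66, np.int64(294), [-52.4, -51.1, -47.6]), (72, np.int64(720), [-55.9, -54.1, -48.6]), (78, np.int64(1058), [-59.5, -56.4, -41.8]), (84, np.int64(625), [-42.2, -39.0, -13.3]), (90, np.int64(843), [-36.9, -33.3, -15.9]), (96, np.int64(1385), [-31.4, -25.5, -5.7]), (102, np.int64(647), [-27.2, -24.1, -3.4])]
side 812 [(42, np.int64(21), [-22.9, -21.3, -18.2]), (48, np.int64(44), [-29.7, -27.9, -24.1]), (54, np.int64(57), [-37.9, -34.9, -31.6]), (60, np.int64(85), [-39.7, -31.2, -28.2]), (66, np.int64(89), [-32.2, -26.3, -23.5]), (72, np.int64(87), [-26.1, -21.6, -17.8]), (78, np.int64(89), [-20.7, -16.1, -13.0]), (84, np.int64(88), [-15.5, -11.0, -6.1]), (90, np.int64(82), [-12.6, -4.1, -1.6]), (96, np.int64(82), [-14.0, 0.6, 4.0]), (102, np.int64(88), [-16.9, 10.2, 14.0])]
scene 199 [(36, np.int64(23), [-22.3, -11.1, -8.3]), (42, np.int64(27), [-21.4, -16.8, -12.6]), (48, np.int64(30), [-29.6, -24.6, -20.8]), (54, np.int64(18), [-35.5, -31.1, -28.8]), (60, np.int64(11), [-42.2, -38.7, -32.4]), (66, np.int64(15), [-51.4, -48.8, -32.9]), (72, np.int64(28), [-54.9, -51.4, -34.9]), (78, np.int64(22), [-58.4, -55.5, -40.2]), (84, np.int64(12), [-41.9, -38.4, -35.6]), (90, np.int64(6), [-33.9, -32.7, -32.0]), (102, np.int64(4), [-26.2, -23.6, -12.5])]
```

View pics/w5.png

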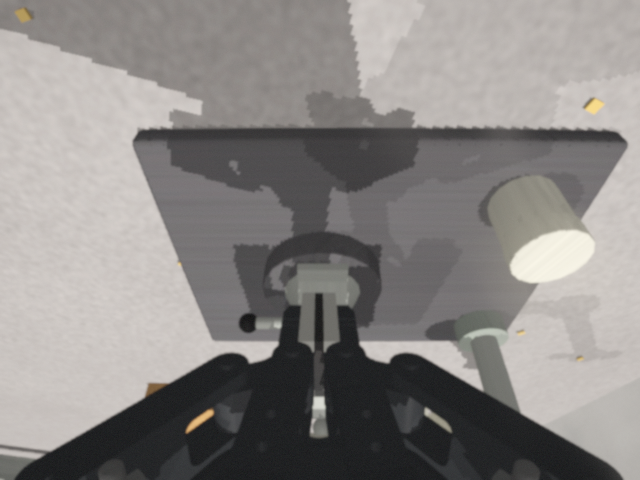

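The wrist view shows the handle under the fingertips at (322,280). The clouds put the lever at about 0.65 rad, following the push (friction roughly balances the spring here). Continuing over the toggle.

```bash
python3 -m pendant '[0,0,0,0.012,0.003,0.015,0,0,0,0,0.027,0.004,0.037,0,0,0,0,0.027,0.005,0.05,0,0,0,0,0.026,0.005,0.065,0,0,0,0,0.025,0.005,0.08,0,0,0,0,0.02,0.005,0.092,0,0,0,0,0.016,0.005,0.102,0,0,0,0,0.016,0.005,0.102,0,0,0,0,0.016,0.005,0.102,0]'; python3 go.py 41 -67 50; python3 lev.py
```

```text
t: 22.65
tool_pos: [0.5239, -0.1375, 0.0587]
tool_rot: [1.635, 2.179, -0.409]
contact_force: [0.7, -0.1, 0.3]
opening: -0.0001
grip_force: 0.0
delta [-0.0047 -0.0034  0.0001  0.0024 -0.0018  0.0061] [ 0.52342445 -0.13788319  0.05673755]
tcp [  0.6  41.9 -65.3] phi 49.9 f [ 0.6 -0.2  0.4] q [-0.18 -0.05  2.08 -0.54  0.95 -0.18]
wrist 7861 [(36, np.int64(650), [-75.4, -26.6, -19.5]), (42, np.int64(636), [-81.4, -78.7, -76.1]), (54, np.int64(318), [-71.3, -69.4, -64.3]), (60, np.int64(481), [-67.5, -64.9, -59.6]), (66, np.int64(748), [-62.2, -58.6, -35.9]), (72, np.int64(931), [-56.9, -53.2, -30.0]), (78, np.int64(1261), [-51.8, -45.5, -26.5]), (84, np.int64(801), [-48.3, -45.9, -42.1]), (90, np.int64(877), [-43.7, -41.5, -39.1]), (96, np.int64(640), [-39.1, -37.5, -28.6]), (102, np.int64(518), [-36.5, -34.9, -26.8])]
side 830 [(42, np.int64(16), [-71.8, -54.9, -53.1]), (48, np.int64(48), [-51.4, -45.7, -42.6]), (54, np.int64(82), [-46.0, -41.1, -37.8]), (60, np.int64(81), [-40.6, -36.5, -33.2]), (66, np.int64(89), [-36.9, -30.4, -26.0]), (72, np.int64(83), [-35.2, -25.3, -22.2]), (78, np.int64(83), [-35.0, -19.4, -11.4]), (84, np.int64(76), [-39.6, -9.8, -5.0]), (90, np.int64(84), [-35.1, -6.8, -0.9]), (96, np.int64(95), [-8.6, -3.8, 2.7]), (102, np.int64(93), [-1.7, 2.1, 11.0])]
scene 155 [(36, np.int64(97), [-71.0, -36.6, -14.2]), (42, np.int64(14), [-79.1, -74.0, -51.6]), (48, np.int64(5), [-70.5, -64.5, -46.4]), (54, np.int64(7), [-70.7, -68.7, -64.9]), (60, np.int64(8), [-65.4, -64.1, -59.8]), (66, np.int64(7), [-60.4, -58.9, -58.0]), (72, np.int64(7), [-55.2, -53.7, -52.9]), (84, np.int64(6), [-47.2, -46.2, -40.2])]
```

The handle now lies at y about 36 from z -14 to -71, which is home. A light nudge against the stop to confirm, then back off.

```bash
python3 -m pendant '[0,0,0,-0.006,0,0.007,0,0,0,0,-0.009,0,0.011,0,0,0,0,-0.009,0,0.011,0]'; python3 go.py 41 -67 50
python3 -m pendant '[0,0,0,0.02,0,-0.02,0,0,0,0,0.04,0,-0.15,0,0,0,0,0.04,0,-0.35,0,0,0,0,0.04,0,-0.55,0,0,0,0,0.04,0,-0.75,0,0,0,0,0.04,0,-0.75,0,0,0,0,0.04,0,-0.75,0,0,0,0,0.04,0,-0.75,0]'; python3 lev.py; python3 seat.py; python3 k.py
```

```text
t: 23.18
tool_pos: [0.525, -0.1403, 0.0573]
tool_rot: [1.637, 2.18, -0.407]
contact_force: [-2.6, 7.0, 6.1]
opening: -0.0002
grip_force: 5.0
delta [-0.0047 -0.0069 -0.0015  0.0091 -0.0026 -0.0027] [ 0.52342445 -0.13788319  0.05673755]
tcp [  0.8  38.6 -65.5] phi 49.8 f [-0.6  9.2  2.9] q [-0.18 -0.04  2.08 -0.54  0.95 -0.18]
t: 24.18
tool_pos: [0.4921, -0.0303, 0.2478]
tool_rot: [1.637, 2.181, -0.413]
contact_force: [0.5, 0.4, 0.4]
opening: 0.0003
grip_force: 0.0
wrist 1204 [(36, np.int64(1177), [-74.7, -45.0, -17.0]), (42, np.int64(27), [-81.2, -80.3, -78.9])]
side 1 []
scene 143 [(36, np.int64(137), [-73.8, -42.3, -13.7]), (42, np.int64(6), [-80.3, -79.1, -70.7])]
wrist 828 [-0.0042 -0.0098 17.0962] [[-46.6, -47.5, 15.1], [16.0, 16.7, 17.1], [44.9, 41.8, 17.7]] ((-0.7716598510742188, -4.708858489990234), (92.3255386352539, 95.928466796875), 0.03621231019496918)
side 3446 [-0.004  -0.0029 17.7453] [[-46.1, -55.2, 15.3], [-18.3, -18.1, 17.8], [44.9, 38.5, 20.4]] ((-0.6589508056640625, -7.875862121582031), (92.75890350341797, 96.23191833496094), 0.3775399923324585)
 keeper 283 [[-9.0, 4.2, 43.6], [10.0, 30.5, 48.7]]
tcp [  0.8 217.1  69.7] f [ 0.6  0.3 -0.3]
[]
[]
```

Run:
```python
from h import *
from station import optics
np.set_printoptions(precision=1,suppress=True)
for n in("side","scene","wrist"):
    d=optics.get_image(n); h=(cloud(d)-T[:3,3])@T[:3,:3]*1000
    im=d["image"].astype(int); sat=im.max(-1)-im.min(-1)
    e=h[(abs(h[...,0])>10)&(abs(h[...,0])<21)&(h[...,1]>16)&(h[...,1]<45)&(h[...,2]>38)&(h[...,2]<70)&(sat<30)]
    print(n,len(e),np.percentile(e,[5,50,95],axis=0) if len(e) else "")
    c=h[(abs(h[...,0])<60)&(h[...,1]>-70)&(h[...,1]<60)&(h[...,2]>-5)]
```

```text
side 111 [[-19.   20.2  44. ]
 [-10.2  23.4  48. ]
 [ 17.6  26.7  50.8]]
scene 25 [[-16.1  23.9  39. ]
 [ 13.8  26.9  46. ]
 [ 18.7  29.5  49.4]]
wrist 0
```

The pin heads lie at about (y 25, z 46), hooked in the trough. The lever is home, the carrier is seated, and the robot is clear.

```bash
python3 -c "
from station import ctrl
print(ctrl.finish_job())"
```

```text
the job is handed in; nothing more can be done
None
```

The job is handed in at about 24 s. The cast is seated on the tilted table, the cross pin is hooked behind the keeper's lip, the lever is home on its stop, and the arm is clear of everything. The plain cast, base former, tin and spatula were not touched.

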